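# Slide the top cold plate off the stack and load it into the test nest

## Task

Slide the top cold plate of the stack sideways out of its rack, along the stack and without lifting it, until it lies wholly on the run-out rail, and let go of it there; the two plates under it must stay as they are. Then take it again nearer its middle, as the nest leaves room for fingers only there, carry it over to the test nest and lower it between the corner guides, letting go only when it is down, so that it ends lying flat on the nest's pedestal. Leave the tin, the tweezers and the carton where they stand.

Things in the scene. Friction and masses are not known exactly. Their poses are not given: they have to be found in the camera images.
- plate_top: topmost of three identical bare aluminium plates stacked loosely in the rack: 60 mm wide (its x), 130 mm long (its y), 15 mm thick, about 0.32 kg, small dark screw holes along the long edges. Origin at the centre of its underside, z up, top face at z = +15 mm.
- plate_mid: the second plate, same form and origin, directly under the top one
- plate_low: the third plate, same form and origin, at the bottom of the stack
- rack: fixed rack; origin on the bench under the stack's centre, y along the plates toward the rail. Base 78 mm wide, y -75 to 191, 10 mm high. Plates centred within 2 mm, undersides at z = 10, 25, 40 mm, ends at y = +-65. Cheeks (x = +-33 to +-38, y -65 to 18) reach z = 55, flush with the top plate's top: the sides are bare for gripping only at y = 18 to 65. Low stop behind the stack (y -74 to -69) up to z = 34.
- rail_place (a point): point on top of the rack's run-out rail, where the centre of the plate's underside should come to lie (rack y = 142 mm, z = 39; axes as the rack). The rail is a black bar 34 mm wide, rack y 73 to 185 mm, its top 1 mm under the top plate's underside. The plate is wholly off the stack once its centre is past rack y = 130 mm. On the rail its long sides are bare.
- nest: fixed test nest; origin on the bench under its centre, x along the plate's place. Base 164 x 90 mm, 6 mm high. Black pedestal 120 mm long (x), 38 mm wide (y), top at z = 22. Steel guides up to z = 33: end walls with inner faces at x = +-70, side walls with inner faces at y = +-35 (outer +-41) from |x| = 36 mm to the ends: 5 mm play all round the plate, and sides open for fingers only at |x| < 36 mm.
- nest_seat (a point): centre of the top of the nest's pedestal (nest z = 22 mm), axes as the nest: the centre of the plate's underside belongs here, the plate's long axis (its y) along the nest's x, either way round
- nut_tin: bystander: round pale tin, 67 mm across, 31 mm high, beyond the nest; origin at the centre of its underside. (Two stacked power supplies, 0.36 m high, stand behind the rack, their front handles 0.61 m ahead of the robot, y -0.47 to -0.01.)
- tweezers: bystander: steel tweezers, 118 mm long, 12 wide, 9 high, lying flat on the bench in front of the rack; origin at the centre of their underside
- carton: bystander: small brown carton 68 x 110 x 48 mm, some way to the left of the nest; origin at the centre of its underside. (Behind it stands an open test enclosure full of wiring, 0.30 m high, from 0.52 m ahead of the robot, y 0.16 to 0.52.)

How it is judged:
By the outcome, as a careful person would: the job done as asked, in the order asked, and still so for the second after the job is handed in, with the robot touching nothing.
It also fails if it takes over 54 s, if anything falls off the work surface, if the arm or the gripper's body presses on something with over 40 N, if the wrist force passes 120 N, or if a joint passes its speed limit or range.

## Robot

A 6-joint arm with a two-finger parallel gripper is mounted at the origin on a cart in front of the work surface, level with it; the furniture and walls round the work are solid. World frame = base frame: x ahead of the robot, y to its left, z up, the work surface at z = 0. Lengths are in mm, angles in rad, forces in N, time in s.
With the tool pointing down it reaches from about 350 to 975 mm from the base axis. Payload 7.1 kg.
Tool frame: the origin (TCP) lies between the finger pads; the fingertips stand 19 mm ahead of it and the grasp point (between the pads) is the TCP (ctrl.tcp_to_tips is the distance from the TCP to the fingertips, in mm); z points along the fingers, y is the line along which they close (so a half turn about z gives the same grasp; the last joint's range is limited). The gripper opens to 88 mm and grips with 3 to 60 N. Pads are 20 mm wide; open, the fingers measure 115 mm over their backs; the gripper's body (75 mm by 178 mm) begins 61 mm behind the grasp point.
Start: joints at [1.204, 0.423, 1.63, -0, 1.089, -0.019], TCP at [212.987, 587.573, 241.675] pointing down, gripper open.
Joint ranges: [-3, 3], [-0.9, 2.11], [0.09, 2.58], [-1.31, 4.45], [0.11, 2.69], [-2.54, 2.54]. Speed limits (rad/s): [2.39, 2.39, 3.01, 3.14, 3.14, 3.14].

## Interface

Orientations are given as a rotation vector (axis times angle).
In Python, from workcell import status, optics, ctrl gives the robot as it stands. The module is installed in compiled form; this text tells all that it offers.
- The arm moves only by the shell command python3 -m inch 'ROWS'. ROWS is JSON, a list that holds one entry, the list of rows, each a list of 7 numbers: the shift along the tool's x, y, z in mm, then the turn, a rotation vector about the tool's x, y, z in rad, then the opening in per cent of the stroke, from 0 (shut) to 100 (fully open). A call has 1 to 20 rows; each row is the pose to reach, as a shift and turn from the pose commanded when the call began, along the tool's axes at that moment; what a row does not reach only later rows make up. A row lasts 1/10 s, in which the tool goes at most 50 mm and 8.59 degrees, less where a joint would pass 70% of its speed; a pose out of reach is approached as far as the arm can. A call with a gripper value outside its range is refused whole. The fingers move at their own pace and stop on an object; the grip force is fixed at half the most. Time passes only in rows, so rows that repeat a pose let the fingers close. It gives the time, the measured TCP pose, the force, the opening and the grip force at its end, in the units of the state.
- status.get_obs(): the state, without advancing time (a new reading comes with each control period).
- optics.get_image(name): name is "side" or "top" or "wrist"; returns a dict with "frame" (400x640x3 uint8, red, green, blue), "fx", "fy", "cx", "cy" (pixels), "rvec" (rotation vector, rad) and "tvec" (3), from world to camera coordinates, as OpenCV has them; the wrist camera has in their place "hand_eye" (4x4, takes a point from camera to tool coordinates, whose origin is the TCP and whose axes are the flange's). Camera axes: x right, y down, z forward; pixel columns grow to the right and rows downward; lengths in mm; the calibration is good to about 2 mm. A picture is of the moment at which its call begins: read the wrist's pose just before it. There is no depth.
- ctrl.close_job(): hands the job in; it is judged then, once.
The state is a dict: "t": time; "qpos": joint angles; "qvel": joint speeds; "joint_torque": joint torques, N m; "ee_pos": TCP position; "orientation": TCP orientation; "ft_force": force on the tool from outside, world axes, zero at the start; "moment": the same for the moment, N m; "width": finger opening in mm; "grasp_force": force on a finger pad.
Only numpy, scipy, OpenCV 4.12 (cv2) and the standard library are available. Lean on these libraries where they do the work, as an engineer would, in place of code of your own. Each camera call takes 0.05 s, during which the arm holds its last target. There are 200 camera calls.

## Working session

There is one attempt and no reset: what is moved stays moved. The work goes in short steps, Python scripts to look and compute and a shell command to move; the robot and the scene stay as the last step left them, time stands still between calls to the robot, and variables do not carry over. Pictures are saved under pics/ and viewed, at most 10 in all, crops included, and the job is handed in when it is done.

```bash
mkdir -p pics
cat > h.py <<'E'
import numpy as np, cv2
from scipy.spatial.transform import Rotation as R
from workcell import status, optics, ctrl
def ray(im,u,v,z):
    Rm=R.from_rotvec(np.ravel(im["rvec"])).as_matrix();t=np.ravel(im["tvec"])
    c=-Rm.T@t; d=Rm.T@np.array([(u-im["cx"])/im["fx"],(v-im["cy"])/im["fy"],1])
    return c+d*(z-c[2])/d[2]
def proj(im,P):
    P=np.asarray(P,float).reshape(-1,3);Rm=R.from_rotvec(np.ravel(im["rvec"])).as_matrix()
    q=P@Rm.T+np.ravel(im["tvec"]);return np.c_[im["fx"]*q[:,0]/q[:,2]+im["cx"],im["fy"]*q[:,1]/q[:,2]+im["cy"]]
def save(im,n): cv2.imwrite("pics/"+n,cv2.cvtColor(im["frame"],cv2.COLOR_RGB2BGR))
E
python3 - <<'E'
from h import *
import pickle
s=status.get_obs();print({k:np.round(v,3) for k,v in s.items()})
for n in("top","side"):
    im=optics.get_image(n);save(im,n+"0.png");pickle.dump(im,open(n+"0.pkl","wb"))
    Rm=R.from_rotvec(np.ravel(im["rvec"])).as_matrix();print(n,-Rm.T@np.ravel(im["tvec"]),im["fx"],Rm.round(2).tolist())
print(optics.get_image("wrist")["hand_eye"])
E
```

```text
{'t': np.float64(0.0), 'qpos': array([ 1.204,  0.424,  1.631, -0.   ,  1.089, -0.019]), 'qvel': array([-0.001,  0.   ,  0.   , -0.001,  0.001,  0.   ]), 'joint_torque': array([-1.0000e-03, -5.4462e+01, -2.7366e+01,  6.4000e-02,  2.3000e-02,
       -0.0000e+00]), 'ee_pos': array([212.805, 587.107, 240.909]), 'orientation': array([-5.440e-01, -3.094e+00,  2.000e-03]), 'ft_force': array([-0.128, -0.596, -0.459]), 'moment': array([ 0.019,  0.005, -0.011]), 'grasp_force': np.float64(0.0), 'width': np.float64(87.897)}
top [ 441.8128991   -46.6100059  1385.48991169] 463.9458043305338 [[0.02, -1.0, -0.01], [-1.0, -0.02, -0.07], [0.07, 0.01, -1.0]]
side [ 409.1861039  -877.42970385  562.09605732] 422.72937361555677 [[0.99, -0.13, -0.02], [-0.08, -0.49, -0.87], [0.11, 0.86, -0.5]]
[[ 4.32273338e-04 -9.67013162e-01 -2.54726044e-01  6.91823361e+01]
 [ 9.99998560e-01 -8.39699132e-08  1.69732905e-03  8.84716836e-03]
 [-1.64136093e-03 -2.54726411e-01  9.67011769e-01 -1.42878308e+02]
 [ 0.00000000e+00  0.00000000e+00  0.00000000e+00  1.00000000e+00]]
```

View pics/top0.png

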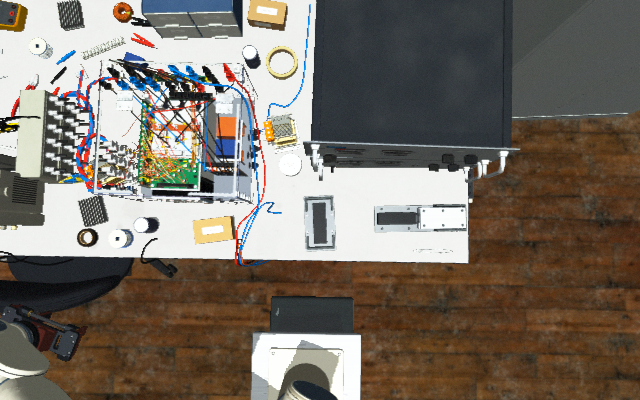

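View pics/side0.png

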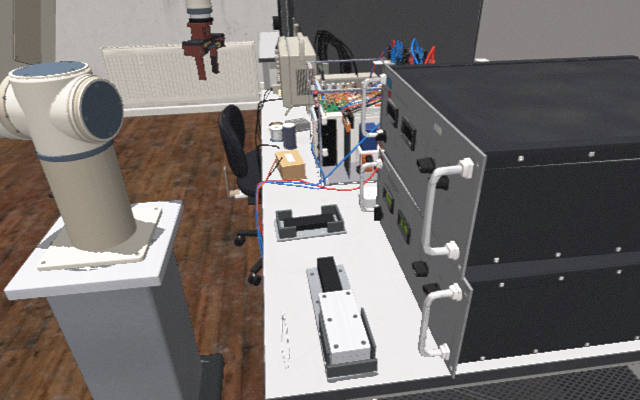

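The top view shows the rack at about (374–467, 205–231), with its rail toward the left (+y), the nest at (305–336, 196–249), the tin at (290,163), the carton at (213,230) and the tweezers at (432,250). The side view agrees. Next, a magnified crop for accurate corners.

Run:
```python
from h import *
import pickle
im=pickle.load(open("top0.pkl","rb"));f=cv2.cvtColor(im["frame"],cv2.COLOR_RGB2BGR)
a=cv2.resize(f[190:255,298:476],None,fx=4.4,fy=4.4,interpolation=cv2.INTER_CUBIC)
im=pickle.load(open("side0.pkl","rb"));f=cv2.cvtColor(im["frame"],cv2.COLOR_RGB2BGR)
b=cv2.resize(f[250:380,265:465],None,fx=2.35,fy=2.35,interpolation=cv2.INTER_CUBIC)
b=b[:600-a.shape[0]]
c=np.zeros((a.shape[0]+b.shape[0],max(a.shape[1],b.shape[1]),3),np.uint8)
c[:a.shape[0],:a.shape[1]]=a;c[a.shape[0]:,:b.shape[1]]=b;print(a.shape,c.shape)
cv2.imwrite("pics/crop.png",c)
```

```text
(286, 783, 3) (592, 783, 3)
```

View pics/crop.png

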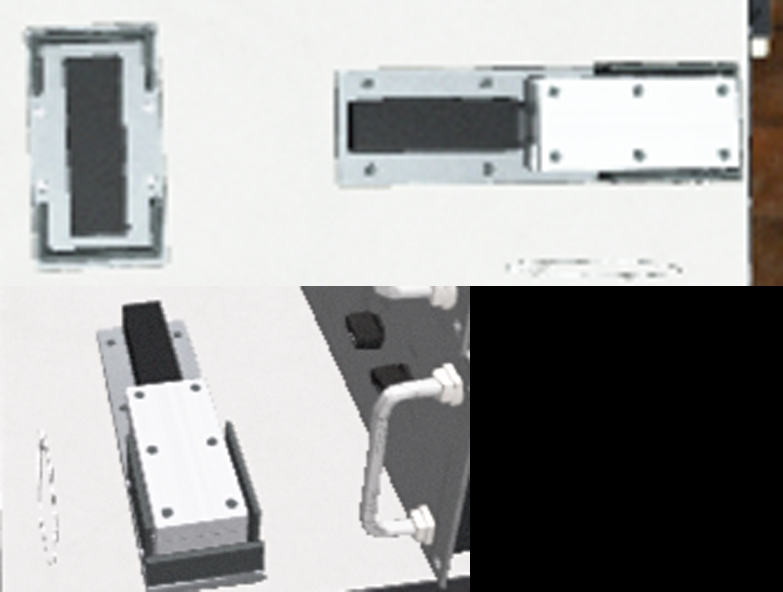

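The crop shows the pedestal's corners at about (65,58), (122,56), (128,235) and (72,236). The rail's end is at (350,101)/(350,153), the plate's corners at (541,78), (741,79), (741,166) and (539,171), and the tweezers at (595,268), clear of the rack.

Run:
```python
from h import *
import pickle
from scipy.optimize import least_squares
im=pickle.load(open("top0.pkl","rb"))
px=lambda p:np.array([298,190])+(np.array(p,float)+.5)/4.4-.5
def fit(name,loc,pts,x0):
    loc=np.array(loc,float);p=px(pts)
    def tr(q): return np.c_[q[0]+np.cos(q[2])*loc[:,0]-np.sin(q[2])*loc[:,1],q[1]+np.sin(q[2])*loc[:,0]+np.cos(q[2])*loc[:,1],loc[:,2]]
    r=least_squares(lambda q:(proj(im,tr(q))-p).ravel(),x0,x_scale=[100,100,.1],loss="soft_l1")
    print(name,r.x.round(3),np.round(r.fun.reshape(-1,2),2).tolist())
# plate top: local x right(world fwd), y +left
fit("plate",[(30,65,15+40),(30,-65,55),(-30,-65,55),(-30,65,55)],[(541,78),(741,79),(741,166),(539,171)],[400,-300,0])
fit("rack",[(17,185,39),(-17,185,39),(39,191,10),(-39,191,10),(38,18,55),(-38,18,55)],[(350,101),(350,153),(336,70),(336,186),(597,64),(597,181)],[400,-300,0])
fit("nest ped",[(60,19,22),(60,-19,22),(-60,-19,22),(-60,19,22)],[(65,58),(122,56),(128,235),(72,236)],[400,0,0])
fit("nest base",[(82,45,6),(82,-45,6),(-82,-45,6),(-82,45,6)],[(26,26),(158,24),(168,266),(34,267)],[400,0,0])
# refined: dark region of pedestal, rail
f=im["frame"].max(2)
for n,(u0,v0,u1,v1),z in (("ped",(310,200,331,247),22),("rail",(375,208,418,227),39)):
    m=(f[v0:v1,u0:u1]<100).astype(np.uint8);k,l,st,c=cv2.connectedComponentsWithStats(m);i=1+st[1:,4].argmax()
    v,u=np.nonzero(l==i);P=np.array([ray(im,a+u0,b+v0,z)[:2] for a,b in zip(u,v)],np.float32)
    print(n,cv2.minAreaRect(P),P.mean(0),st[i])
```

```text
plate [ 4.94852e+02 -3.87105e+02  1.90000e-02] [[-0.29, -0.05], [-0.36, -0.37], [0.15, 0.82], [0.52, -0.24]]
rack [ 4.95713e+02 -3.83299e+02  3.00000e-02] [[-0.7, -0.05], [-0.45, -0.14], [-0.8, 0.07], [-0.26, 0.04], [1.86, 0.06], [2.66, 0.0]]
nest ped [ 4.74993e+02 -3.32180e+01  5.30000e-02] [[0.05, -0.15], [-0.02, -0.16], [0.11, 0.03], [-0.14, 0.27]]
nest base [ 4.7586e+02 -3.2879e+01  4.9000e-02] [[0.08, 0.1], [0.23, -0.42], [-0.18, -0.2], [-0.13, 0.54]]
ped ((475.0675048828125, -31.689111709594727), (117.77344512939453, 35.73601531982422), 3.56905198097229) [475.51685 -31.6019 ] [  3   3  14  41 487]
rail ((496.080810546875, -257.6466064453125), (40.553619384765625, 117.75199127197266), 3.035810947418213) [ 492.84924 -256.19205] [  2   1  41  16 482]
```

```bash
cat >> h.py <<'E'
def pose():
    s=status.get_obs();return s,R.from_rotvec(s["orientation"])
def down(a): # tool y at world angle a, z straight down
    y=np.array([np.cos(a),np.sin(a),0]);z=np.array([0,0,-1.]);return R.from_matrix(np.c_[np.cross(y,z),y,z])
def rows(*wp):
    s,R0=pose();print("t",s["t"].round(2),"at",s["ee_pos"].round(2),"rv",s["orientation"].round(4),"F",s["ft_force"].round(1),"w",s["width"].round(1))
    for x,y,z,a in wp:
        print(np.round(np.r_[R0.inv().apply(np.array([x,y,z])-s["ee_pos"]),(R0.inv()*down(a)).as_rotvec()],3).tolist())
E
python3 -c "
from h import *
rows((212,587,300,1.22),(390,160,300,.5),(495,-343,250,.03))"
```

```text
Traceback (most recent call last):
  File "h.py", line 17, in rows
    s,R0=pose();print("t",s["t"].round(2),"at",s["ee_pos"].round(2),"rv",s["orientation"].round(4),"F",s["ft_force"].round(1),"w",s["width"].round(1))
                          ^^^^^^^^^^^^
AttributeError: 'float' object has no attribute 'round'
```

```bash
sed -i 's/s\["t"\].round(2)/round(s["t"],2)/;s/s\["width"\].round(1)/np.round(s["width"],1)/' h.py
python3 -c "
from h import *
rows((212,587,300,1.22),(390,160,300,.5),(495,-343,250,.03))"
```

```text
t 0.15 at [212.86 587.21 241.09] rv [-5.435e-01 -3.094e+00  1.800e-03] F [ 0.   0.2 -0.8] w 87.4
[0.738, -0.56, -58.906, -0.001, -0.0, 0.003]
[-312.139, -341.325, -58.519, -0.001, 0.0, 0.723]
[-582.291, -778.362, -8.021, -0.001, 0.001, 1.193]
```

```bash
python3 -m inch '[[[0,0,-59,0,0,0,100],[0,0,-59,0,0,0,100],[-312,-341,-59,0,0,0.72,100],[-312,-341,-59,0,0,0.72,100],[-312,-341,-59,0,0,0.72,100],[-312,-341,-59,0,0,0.72,100],[-312,-341,-59,0,0,0.72,100],[-312,-341,-59,0,0,0.72,100],[-312,-341,-59,0,0,0.72,100],[-312,-341,-59,0,0,0.72,100],[-312,-341,-59,0,0,0.72,100],[-312,-341,-59,0,0,0.72,100],[-582,-778,-8,0,0,1.193,100],[-582,-778,-8,0,0,1.193,100],[-582,-778,-8,0,0,1.193,100],[-582,-778,-8,0,0,1.193,100],[-582,-778,-8,0,0,1.193,100],[-582,-778,-8,0,0,1.193,100],[-582,-778,-8,0,0,1.193,100],[-582,-778,-8,0,0,1.193,100]]]'; python3 -c "
from h import *
rows((495,-343,230,.03))"
```

```text
t: 2.15
ee_pos: [471.7, -230.6, 260.8]
orientation: [-2.188, -2.254, -0.001]
ft_force: [0.7, 0.2, 0.6]
width: 87.7
grasp_force: 0.0
t 2.15 at [ 471.68 -230.57  260.79] rv [-2.1879e+00 -2.2544e+00 -6.0000e-04] F [0.7 0.2 0.6] w 87.7
[-113.083, 19.94, 30.757, 0.0, -0.0, -0.0]
```

```bash
python3 -m inch '[[[-113,20,30,0,0,0,100],[-113,20,30,0,0,0,100],[-113,20,30,0,0,0,100],[-113,20,30,0,0,0,100],[-113,20,30,0,0,0,100]]]'
cat >> h.py <<'E'
def wrist(n):
    s,R0=pose();im=optics.get_image("wrist");H=im["hand_eye"];Rc=R0.as_matrix()@H[:3,:3];c=s["ee_pos"]+R0.apply(H[:3,3])
    im["rvec"]=R.from_matrix(Rc.T).as_rotvec();im["tvec"]=-Rc.T@c;save(im,n)
    import pickle;pickle.dump(im,open("w.pkl","wb"));return im
E
python3 -c "
from h import *
im=wrist('w1.png');rows();print(im['fx'])
c=np.array([495.,-387.]);r=R.from_euler('z',.03).as_matrix()
P=[np.r_[c,0]+r@np.array(p) for p in [(30,65,55),(-30,65,55),(38,18,55),(-38,18,55),(17,185,39),(-17,185,39),(39,191,10),(-39,191,10)]]
print(proj(im,P).round(0).tolist())"
```

```text
t: 2.65
ee_pos: [494.5, -340.2, 230.7]
orientation: [-2.187, -2.253, -0.0]
ft_force: [0.6, 0.1, -0.5]
width: 87.8
grasp_force: 0.0
t 2.7 at [ 494.66 -339.79  231.16] rv [-2.1863e+00 -2.2547e+00 -4.0000e-04] F [ 0.6 -0.3  0.3] w 87.9
347.9380884665234
[[351.0, 167.0], [286.0, 167.0], [359.0, 216.0], [279.0, 216.0], [338.0, 29.0], [300.0, 29.0], [360.0, 29.0], [278.0, 29.0]]
```

View pics/w1.png

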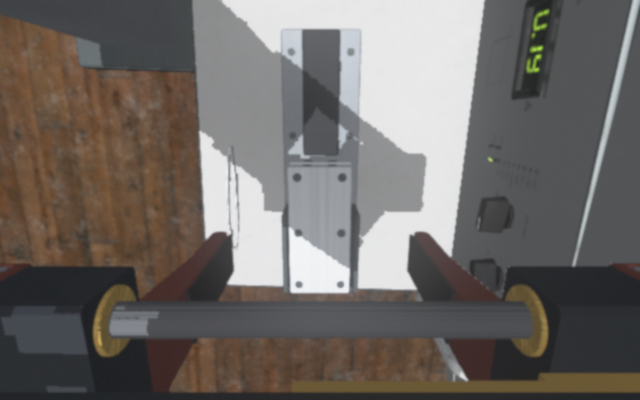

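The wrist view shows the plate's front edge at row ~163, its sides at columns ~289 and ~353, and the rail end at (302–340, 30). That is about 2 mm in x and 3–4 mm in y from the top-view estimate, so I'll take profiles to refine it.

Run:
```python
from h import *
import pickle
im=pickle.load(open("w.pkl","rb"));g=im["frame"].mean(2)
print("rows154-172",g[154:173,292:302].mean(1).round(0).tolist(),g[154:173,342:350].mean(1).round(0).tolist())
for v in(180,196,245,270,285):print(v,g[v-2:v+3,280:298].mean(0).round(0).tolist(),g[v-2:v+3,344:364].mean(0).round(0).tolist())
print("rail end",g[24:36,306:334].mean(1).round(0).tolist());
for v in(50,120):print(v,g[v-3:v+4,296:308].mean(0).round(0).tolist(),g[v-3:v+4,332:346].mean(0).round(0).tolist())
print("cheek",g[198:222,284:287].mean(1).round(0).tolist(),g[198:222,355:358].mean(1).round(0).tolist())
```

```text
rows154-172 [156.0, 135.0, 127.0, 124.0, 119.0, 115.0, 115.0, 122.0, 136.0, 143.0, 137.0, 126.0, 127.0, 140.0, 151.0, 155.0, 156.0, 155.0, 149.0] [116.0, 116.0, 116.0, 116.0, 116.0, 116.0, 117.0, 124.0, 138.0, 144.0, 138.0, 127.0, 127.0, 140.0, 151.0, 155.0, 156.0, 155.0, 151.0]
180 [144.0, 144.0, 141.0, 134.0, 124.0, 117.0, 120.0, 131.0, 144.0, 153.0, 156.0, 154.0, 146.0, 131.0, 117.0, 107.0, 103.0, 103.0] [112.0, 127.0, 143.0, 153.0, 157.0, 155.0, 149.0, 136.0, 121.0, 116.0, 116.0, 115.0, 116.0, 126.0, 135.0, 140.0, 140.0, 141.0, 141.0, 141.0]
196 [145.0, 145.0, 145.0, 142.0, 133.0, 122.0, 119.0, 125.0, 137.0, 150.0, 156.0, 158.0, 157.0, 157.0, 156.0, 156.0, 157.0, 157.0] [156.0, 157.0, 158.0, 158.0, 157.0, 153.0, 142.0, 130.0, 121.0, 118.0, 117.0, 118.0, 123.0, 133.0, 141.0, 143.0, 143.0, 143.0, 143.0, 143.0]
245 [227.0, 211.0, 169.0, 136.0, 125.0, 119.0, 107.0, 99.0, 129.0, 191.0, 232.0, 242.0, 244.0, 244.0, 244.0, 243.0, 243.0, 243.0] [160.0, 161.0, 162.0, 160.0, 154.0, 137.0, 111.0, 90.0, 83.0, 83.0, 86.0, 89.0, 91.0, 96.0, 110.0, 138.0, 168.0, 193.0, 213.0, 224.0]
270 [230.0, 
[... 588 characters left out ...]
2.0, 102.0, 102.0, 101.0, 101.0]
50 [204.0, 207.0, 207.0, 207.0, 201.0, 180.0, 142.0, 107.0, 96.0, 97.0, 98.0, 99.0] [98.0, 99.0, 99.0, 99.0, 98.0, 97.0, 101.0, 127.0, 168.0, 198.0, 208.0, 209.0, 209.0, 208.0]
120 [113.0, 113.0, 113.0, 113.0, 113.0, 109.0, 96.0, 75.0, 62.0, 60.0, 63.0, 67.0] [76.0, 74.0, 71.0, 68.0, 66.0, 69.0, 84.0, 103.0, 115.0, 119.0, 119.0, 119.0, 119.0, 119.0]
cheek [125.0, 125.0, 124.0, 123.0, 122.0, 117.0, 113.0, 110.0, 105.0, 98.0, 93.0, 89.0, 86.0, 85.0, 84.0, 85.0, 84.0, 85.0, 86.0, 87.0, 87.0, 88.0, 88.0, 88.0] [127.0, 128.0, 128.0, 128.0, 128.0, 124.0, 120.0, 116.0, 112.0, 105.0, 100.0, 95.0, 89.0, 83.0, 80.0, 79.0, 79.0, 80.0, 82.0, 83.0, 84.0, 84.0, 84.0, 85.0]
```

Run:
```python
from h import *
import pickle
im=pickle.load(open("w.pkl","rb"))
for z in(55,40,25,10):print(z,[proj(im,(480,y,z))[0][1].round(1) for y in(-318,-322)])
m=lambda u,v,z:ray(im,u,v,z)[:2].round(1)
print("side mids z55",[ (m(l,v,55),m(r,v,55)) for v,l,r in((180,287.2,351.2),(196,287.9,350.4),(270,289,349.4),(285,289.5,349))])
print("rail",m(302,50,39),m(339.7,50,39),m(302.2,120,39),m(338.4,120,39),"end",m(320,29,39)); print("cheek end",m(286,208,55),m(286,210,55))
```

```text
55 [np.float64(162.3), np.float64(166.6)]
40 [np.float64(160.0), np.float64(164.1)]
25 [np.float64(157.9), np.float64(161.9)]
10 [np.float64(156.0), np.float64(159.8)]
side mids z55 [(array([ 463.9, -335.1]), array([ 523.5, -333.3])), (array([ 464.7, -350.4]), array([ 523.6, -348.6])), (array([ 466.3, -426.5]), array([ 526.6, -424.7])), (array([ 466.9, -443.1]), array([ 527. , -441.2]))]
rail [ 474.9 -219.7] [ 508.5 -218.7] [ 476.1 -280.6] [ 510.  -279.6] end [ 490.4 -202.1]
cheek end [ 462.9 -362.3] [ 462.9 -364.2]
```

```bash
python3 -c "
from h import *
rows((494.1,-343,61.7,.03))"
```

```text
t 2.7 at [ 494.66 -339.79  231.16] rv [-2.1863e+00 -2.2547e+00 -4.0000e-04] F [ 0.6 -0.3  0.3] w 87.9
[-3.334, -0.577, 169.462, -0.0, -0.001, 0.001]
```

```bash
python3 -m inch '[[[-3,-0.5,60,0,0,0,100],[-3,-0.5,120,0,0,0,100],[-3,-0.5,150,0,0,0,100],[-3,-0.5,165,0,0,0,100],[-3,-0.5,165,0,0,0,100],[-3,-0.5,165,0,0,0,100],[-3,-0.5,165,0,0,0,100]]]'; python3 -c "
from h import *
for i in range(3): rows((494.1,-343,61.7,.03)); optics.get_image('top')"
```

```text
t: 3.4
ee_pos: [496.0, -345.2, 69.0]
orientation: [2.184, 2.252, 0.001]
ft_force: [0.4, -0.7, 0.5]
width: 87.7
grasp_force: 0.0
t 3.4 at [ 496.04 -345.18   68.98] rv [2.1843e+00 2.2518e+00 1.0000e-03] F [ 0.4 -0.7  0.5] w 87.7
[2.255, -1.894, 7.264, 0.004, 0.003, 0.0]
t 3.45 at [ 495.87 -345.24   68.88] rv [2.1845e+00 2.2516e+00 1.0000e-03] F [-0.  -0.8  1.4] w 87.2
[2.315, -1.727, 7.163, 0.004, 0.003, 0.0]
t 3.5 at [ 495.61 -345.15   68.54] rv [2.1850e+00 2.2519e+00 9.0000e-04] F [-0.3 -0.5 -0. ] w 87.9
[2.212, -1.469, 6.834, 0.003, 0.002, 0.0]
```

```bash
python3 -m inch '[[[1,-0.5,4,0,0,0,100],[1,-0.5,4,0,0,0,100],[1,-0.5,4,0,0,0,100],[1,-0.5,4,0,0,0,100],[1,-0.5,4,0,0,0,100],[1,-0.5,4,0,0,0,100],[1,-0.5,4,0,0,0,100],[1,-0.5,4,0,0,0,100]]]'; python3 -c "
from h import *
rows((494.1,-343,61.7,.03))"
```

```text
t: 4.35
ee_pos: [493.8, -343.4, 62.1]
orientation: [-2.188, -2.254, -0.0]
ft_force: [-0.1, -0.0, -0.0]
width: 87.8
grasp_force: 0.0
t 4.35 at [ 493.8  -343.37   62.14] rv [-2.1878 -2.2545 -0.    ] F [-0.1 -0.  -0. ] w 87.8
[0.365, 0.309, 0.443, -0.0, -0.0, 0.0]
```

```bash
python3 -m inch '[[[0,0,0.3,0,0,0,55],[0,0,0.3,0,0,0,55],[0,0,0.3,0,0,0,55],[0,0,0.3,0,0,0,55],[0,0,0.3,0,0,0,55],[0,0,0.3,0,0,0,55],[0,0,0.3,0,0,0,55],[0,0,0.3,0,0,0,55]]]'; python3 -c "
from h import *
rows()"
```

```text
t: 5.15
ee_pos: [493.8, -343.4, 61.9]
orientation: [2.188, 2.255, -0.0]
ft_force: [-0.6, -0.4, -0.2]
width: 59.6
grasp_force: 30.0
t 5.15 at [ 493.8  -343.39   61.87] rv [ 2.1878  2.2545 -0.    ] F [-0.6 -0.4 -0.2] w 59.6
```

```bash
python3 -m inch '[[[4,0,0,0,0,0,55],[12,0,0,0,0,0,55],[20,0,0,0,0,0,55],[29,0,0,0,0,0,55],[38,0,0,0,0,0,55],[47,0,0,0,0,0,55],[56,0,0,0,0,0,55],[65,0,0,0,0,0,55],[74,0,0,0,0,0,55],[83,0,0,0,0,0,55],[92,0,0,0,0,0,55],[101,0,0,0,0,0,55],[110,0,0,0,0,0,55],[119,0,0,0,0,0,55],[128,0,0,0,0,0,55],[135,0,0,0,0,0,55],[140,0,0,0,0,0,55],[142,0,0,0,0,0,55],[142,0,0,0,0,0,55],[142,0,0,0,0,0,55]]]'; python3 -m inch '[[[0,0,0,0,0,0,55],[0,0,0,0,0,0,55],[0,0,0,0,0,0,55],[0,0,0,0,0,0,55]]]'
python3 - <<'E'
from h import *
rows()
a=optics.get_image("top")["frame"][190:255,298:476,::-1];b=optics.get_image("side")["frame"][220:380,265:465,::-1]
a=cv2.resize(a,None,fx=4,fy=4,interpolation=2);b=cv2.resize(b,None,fx=2,fy=2,interpolation=2)
c=np.zeros((a.shape[0]+b.shape[0],a.shape[1],3),np.uint8);c[:a.shape[0]]=a;c[a.shape[0]:,:b.shape[1]]=b;cv2.imwrite("pics/slid.png",c)
E
```

```text
t: 7.15
ee_pos: [489.6, -201.6, 61.8]
orientation: [2.188, 2.254, 0.0]
ft_force: [0.4, -0.2, -2.1]
width: 60.0
grasp_force: 30.0
t: 7.55
ee_pos: [489.5, -201.6, 61.8]
orientation: [2.188, 2.254, 0.0]
ft_force: [-0.4, 0.2, -2.8]
width: 59.6
grasp_force: 30.0
t 7.55 at [ 489.53 -201.55   61.85] rv [2.1881 2.2543 0.    ] F [-0.4  0.2 -2.8] w 59.6
```

View pics/slid.png

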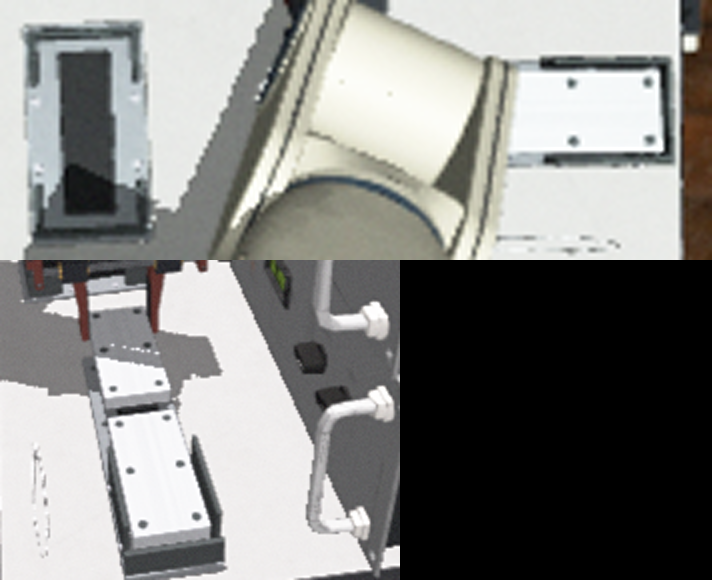

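The plate lies on the rail with a visible gap to the stack, and the two lower plates remain in the rack. Next: lower slightly, release, shift back to the plate's middle, go slightly deeper and regrip.

```bash
python3 -m inch '[[[0,0,0.7,0,0,0,55],[0,0,0.7,0,0,0,55],[0,0,0.7,0,0,0,55],[0,0,0.7,0,0,0,100],[0,0,0.7,0,0,0,100],[0,0,0.7,0,0,0,100],[0,0,0.7,0,0,0,100],[0,0,0.7,0,0,0,100],[0,0,0.7,0,0,0,100],[0,0,0.7,0,0,0,100],[0,0,0.7,0,0,0,100]]]'
python3 - <<'E'
from h import *
rows((495.4-.03*142,-245,55,.03))
im=optics.get_image("side");save(im,"rel.png")
E
```

```text
t: 8.75
ee_pos: [489.5, -201.5, 61.2]
orientation: [2.188, 2.254, -0.0]
ft_force: [-0.8, 1.2, 0.0]
width: 87.7
grasp_force: 0.0
t 8.75 at [ 489.53 -201.46   61.15] rv [ 2.1879  2.2545 -0.    ] F [-0.8  1.2  0. ] w 87.7
[-43.571, 0.302, 6.155, 0.0, 0.0, -0.0]
```

```bash
python3 -m inch '[[[-20,0,0,0,0,0,100],[-40,0,0,0,0,0,100],[-44,0,3,0,0,0,100],[-44,0,6,0,0,0,100],[-44,0,6,0,0,0,100],[-44,0,6,0,0,0,100],[-44,0,6,0,0,0,100],[-44,0,6,0,0,0,100],[-44,0,6,0,0,0,55],[-44,0,6,0,0,0,55],[-44,0,6,0,0,0,55],[-44,0,6,0,0,0,55],[-44,0,6,0,0,0,55],[-44,0,6,0,0,0,55],[-44,0,6,0,0,0,55]]]'
python3 - <<'E'
from h import *
im=wrist("w2.png");rows()
c=np.array([491.1,-245.]);r=R.from_euler('z',.03).as_matrix()
print(proj(im,[np.r_[c,0]+r@np.array(p) for p in [(30,65,54),(-30,65,54),(17,43,39)]]).round(0).tolist())
E
```

```text
t: 10.3
ee_pos: [490.9, -245.4, 55.2]
orientation: [-2.188, -2.254, -0.0]
ft_force: [-0.3, -0.8, 1.3]
width: 59.8
grasp_force: 30.0
t 10.35 at [ 490.87 -245.44   55.2 ] rv [2.1880e+00 2.2544e+00 1.0000e-04] F [-0.4  0.6  0.9] w 59.8
[[394.0, 120.0], [245.0, 120.0], [357.0, 168.0]]
```

View pics/w2.png

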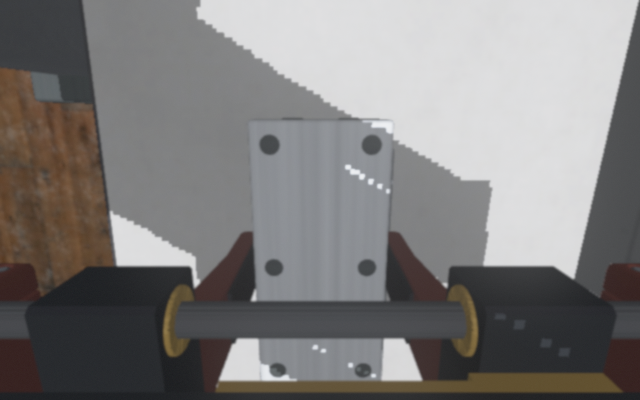

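The plate's front edge is at row 119.5 against 120 predicted, and its sides are at 249 and 393. So the grip is centred on the plate to within 1 mm.

```bash
python3 -c "
from h import *
rows((490.9,-245.4,130,.03),(475.3,-33,130,.052+np.pi/2))"
```

```text
t 10.35 at [ 490.87 -245.44   55.2 ] rv [2.1880e+00 2.2544e+00 1.0000e-04] F [-0.4  0.6  0.9] w 59.8
[0.037, 0.035, -74.804, 0.0, -0.0, -0.0]
[212.809, -9.21, -74.801, 0.0, 0.0, -1.593]
```

```bash
python3 -m inch '[[[0,0,-10,0,0,0,55],[0,0,-30,0,0,0,55],[0,0,-55,0,0,0,55],[0,0,-75,0,0,0,55],[20,0,-75,0,0,-0.15,55],[40,0,-75,0,0,-0.3,55],[60,-1,-75,0,0,-0.45,55],[80,-2,-75,0,0,-0.6,55],[100,-3,-75,0,0,-0.75,55],[120,-4,-75,0,0,-0.9,55],[140,-5,-75,0,0,-1.05,55],[160,-6,-75,0,0,-1.2,55],[180,-7,-75,0,0,-1.35,55],[200,-8,-75,0,0,-1.5,55],[212.8,-9.2,-75,0,0,-1.593,55],[212.8,-9.2,-75,0,0,-1.593,55],[212.8,-9.2,-75,0,0,-1.593,55],[212.8,-9.2,-75,0,0,-1.593,55],[212.8,-9.2,-75,0,0,-1.593,55],[212.8,-9.2,-75,0,0,-1.593,55]]]'
python3 - <<'E'
from h import *
im=wrist("w3.png");rows((475.3,-33,50,.052+np.pi/2))
c=np.array([475.3,-33.]);r=R.from_euler('z',.052).as_matrix()
print("inner guide top corners, base corners (near end)",proj(im,[np.r_[c,0]+r@np.array(p) for p in [(-70,35,33),(-70,-35,33),(-82,45,6),(-82,-45,6),(-60,19,22),(-60,-19,22),(-36,41,33),(-36,-41,33)]]).round(0).tolist())
E
```

```text
t: 12.35
ee_pos: [475.3, -33.5, 130.2]
orientation: [0.08, -3.141, 0.0]
ft_force: [-0.6, 0.2, -3.7]
width: 59.8
grasp_force: 30.0
t 12.4 at [475.31 -33.45 130.13] rv [ 8.0000e-02 -3.1405e+00  1.0000e-04] F [ 0.6 -0.2 -3.7] w 59.8
[-0.022, 0.45, 80.133, -0.0, -0.0, -0.001]
inner guide top corners, base corners (near end) [[373.0, 108.0], [268.0, 108.0], [382.0, 91.0], [259.0, 91.0], [347.0, 122.0], [293.0, 122.0], [380.0, 158.0], [261.0, 159.0]]
```

View pics/w3.png

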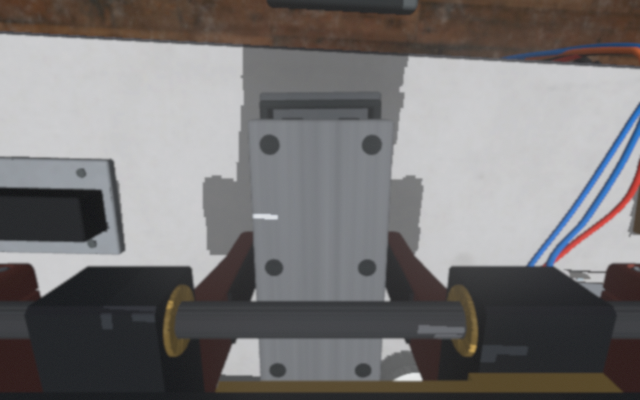

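The nest's near base corners are at (260,93) and (381,93) against 259 and 382, row 91, predicted. It is aligned sideways, and I'll shift 1 mm further from the robot. Next, descend.

```bash
python3 -m inch '[[[-1,0.4,25,0,0,0,55],[-1,0.4,50,0,0,0,55],[-1,0.4,65,0,0,0,55],[-1,0.4,73,0,0,0,55],[-1,0.4,77,0,0,0,55],[-1,0.4,80,0,0,0,55],[-1,0.4,82,0,0,0,55],[-1,0.4,84,0,0,0,55],[-1,0.4,86,0,0,0,55],[-1,0.4,88,0,0,0,55],[-1,0.4,88,0,0,0,55],[-1,0.4,88,0,0,0,55],[-1,0.4,88,0,0,0,55],[-1,0.4,88,0,0,0,55]]]'; python3 -c "
from h import *
rows((476.3,-33,38.2,.052+np.pi/2))"
```

```text
t: 13.8
ee_pos: [476.3, -32.6, 42.2]
orientation: [-0.082, 3.14, -0.0]
ft_force: [0.1, 0.5, -2.6]
width: 59.7
grasp_force: 30.0
t 13.8 at [476.31 -32.56  42.22] rv [-8.2000e-02  3.1404e+00 -1.0000e-04] F [ 0.1  0.5 -2.6] w 59.7
[0.038, -0.437, 4.025, -0.0, 0.0, 0.0]
```

```bash
python3 -m inch '[[[0,0,1,0,0,0,55],[0,0,2,0,0,0,55],[0,0,3,0,0,0,55],[0,0,3.7,0,0,0,55],[0,0,3.7,0,0,0,55],[0,0,3.7,0,0,0,55],[0,0,3.7,0,0,0,55],[0,0,3.7,0,0,0,55]]]'; python3 -c "
from h import *
rows()
im=optics.get_image('side');cv2.imwrite('pics/s2.png',cv2.resize(im['frame'][190:260,255:365,::-1],None,fx=6,fy=6,interpolation=2))"
```

```text
t: 14.6
ee_pos: [476.3, -32.6, 38.5]
orientation: [-0.082, 3.14, -0.0]
ft_force: [0.6, -1.4, -2.8]
width: 59.5
grasp_force: 30.0
t 14.6 at [476.33 -32.55  38.5 ] rv [-0.0819  3.1404 -0.    ] F [ 0.6 -1.4 -2.8] w 59.5
```

View pics/s2.png

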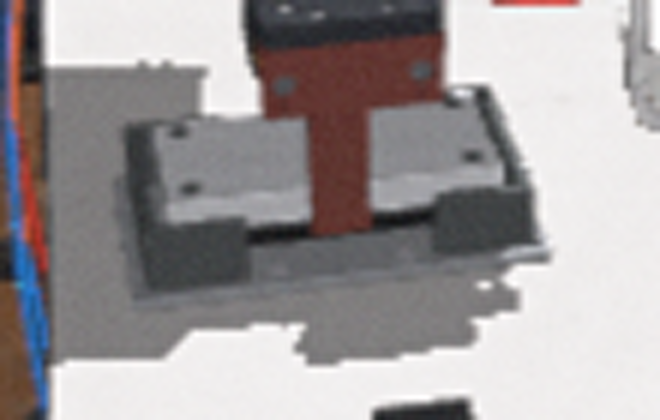

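The plate sits inside the guides, but the force still shows its full weight. I'll lower it gently to contact.

```bash
python3 -m inch '[[[0,0,0.4,0,0,0,55],[0,0,0.4,0,0,0,55],[0,0,0.4,0,0,0,55],[0,0,0.4,0,0,0,55],[0,0,0.4,0,0,0,55]]]';python3 -m inch '[[[0,0,0.4,0,0,0,55],[0,0,0.4,0,0,0,55],[0,0,0.4,0,0,0,55],[0,0,0.4,0,0,0,55],[0,0,0.4,0,0,0,55]]]'
```

```text
t: 15.15
ee_pos: [476.3, -32.6, 38.2]
orientation: [-0.082, 3.14, -0.0]
ft_force: [-0.9, 0.0, 0.8]
width: 59.9
grasp_force: 30.0
t: 15.65
ee_pos: [476.3, -32.5, 38.2]
orientation: [-0.082, 3.14, -0.0]
ft_force: [-2.9, 0.3, 7.3]
width: 59.6
grasp_force: 30.0
```

Contact is made: the force is now upward and z has stopped at 38.2. I'll release and retreat straight up.

```bash
python3 -m inch '[[[0,0,-0.2,0,0,0,55],[0,0,-0.2,0,0,0,100],[0,0,-0.2,0,0,0,100],[0,0,-0.2,0,0,0,100],[0,0,-0.2,0,0,0,100],[0,0,-0.2,0,0,0,100],[0,0,-0.2,0,0,0,100],[0,0,-0.2,0,0,0,100],[0,0,-10,0,0,0,100],[0,0,-30,0,0,0,100],[0,0,-70,0,0,0,100],[0,0,-110,0,0,0,100],[0,0,-150,0,0,0,100],[0,0,-200,0,0,0,100],[0,0,-220,0,0,0,100],[0,0,-220,0,0,0,100],[0,0,-220,0,0,0,100],[0,0,-220,0,0,0,100],[0,0,-220,0,0,0,100]]]'
python3 - <<'E'
from h import *
rows()
a=optics.get_image("side")["frame"][190:390,255:465,::-1];b=wrist("w4.png")["frame"][:,:,::-1]
a=cv2.resize(a,None,fx=1.9,fy=1.9,interpolation=2);b=cv2.resize(b,(400,250))
c=np.zeros((max(a.shape[0],250),a.shape[1]+400,3),np.uint8);c[:a.shape[0],:a.shape[1]]=a;c[:250,a.shape[1]:]=b;cv2.imwrite("pics/end.png",c)
E
```

```text
t: 17.55
ee_pos: [475.3, -32.5, 256.2]
orientation: [0.082, -3.137, -0.001]
ft_force: [-0.3, -0.1, -0.1]
width: 87.7
grasp_force: 0.0
t 17.55 at [475.3  -32.47 256.16] rv [ 8.1900e-02 -3.1374e+00 -6.0000e-04] F [-0.3 -0.1 -0.1] w 87.7
```

View pics/end.png

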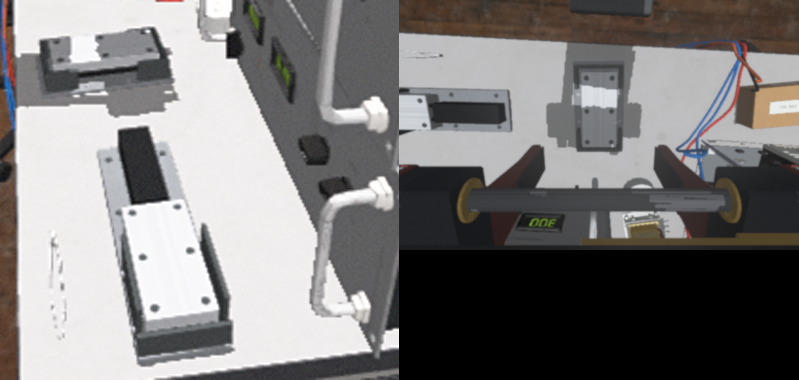

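The plate lies flat between the guides (side view ~(105,55), wrist view ~(600,105)). The two remaining plates are still in the rack, and the tweezers, tin and carton look where they were.

```bash
python3 -c "
from workcell import ctrl
print(ctrl.close_job())"
```

```text
the job is handed in; nothing more can be done
None
```

The job is handed in at about 17.6 s: the top plate was slid onto the rail, released, regripped at its middle and set down in the test nest, where the last pictures show it flat between the guides with the other two plates, tin, tweezers and carton in place.

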